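# Cover the cooking pot with the lid from the dish rack

## Robot

A 6-joint arm with a two-finger parallel gripper is mounted at the origin on the work surface. World frame = base frame: x ahead of the robot, y to its left, z up, the work surface at z = 0. Lengths are in m, angles in rad, forces in N, time in s.
With the tool pointing down it reaches from about 0.275 to 0.75 m from the base axis. Payload 10.2 kg.
Tool frame: the origin (TCP) lies at the very end of the fingers, on their centre line; the grasp point (between the pads) lies 19 mm behind it; z points along the fingers, y is the line along which they close (so a half turn about z gives the same grasp; the last joint's range is limited). The gripper opens to 88 mm and grips with 3 to 60 N. Pads are 18 mm wide; open, the fingers measure 123 mm over their backs; the gripper's body (75 mm by 187 mm) begins 45 mm behind the grasp point.
Start: joints at [0.925, 0.313, 1.498, -0, 1.331, -0.223], TCP at [0.215, 0.479, 0.239] pointing down, gripper open.
Joint ranges: [-2.94, 2.94], [-0.97, 2.17], [0.19, 2.56], [-1.23, 4.37], [0.02, 3.11], [-2.88, 2.88]. Speed limits (rad/s): [2.39, 2.39, 3.01, 3.14, 3.14, 3.14].

## Interface

Orientations are given as a rotation vector (axis times angle).
In Python, from workcell import manip gives the robot as it stands.
- The arm moves only by the tool step_arm, never from a script. Its argument "plan" is a list of rows, each a list of 7 numbers: the shift along the tool's x, y, z each as a share of 0.1 m, from -1 to 1, then the turn, a rotation vector about the tool's x, y, z each as a share of 180 degrees, from -1 to 1, then the closure, from -1 (fully open) to 1 (shut). In form: [[tx, ty, tz, wx, wy, wz, jaw], ...]. A call has 1 to 10 rows; each row is the pose to reach, as a shift and turn from the pose commanded when the call began, along the tool's axes at that moment, turning the shorter way round; what a row does not reach only later rows make up. A row lasts 1/12 s, in which the tool goes at most 41.7 mm and 7.16 degrees, less where a joint would pass 70% of its speed; a pose out of reach is approached as far as the arm can. A call with a number of a shift or a turn outside -1 to 1 is refused whole. A call with a gripper value outside its range is refused whole. The fingers move at their own pace and stop on an object; the grip force is fixed at half the most. Time passes only in rows, so rows that repeat a pose let the fingers close. It gives the time, the measured TCP pose, the force, the opening and the grip force at its end, in the units of the state.
- manip.read_state(): the state, without advancing time (a new reading comes with each control period).
- manip.read_camera(name): name is "scene" or "top"; returns a dict with "img" (420x560x3 uint8, red, green, blue), "z_map" (420x560 float32, m along the optical axis (not along the pixel's ray), 0 where there is no reading), "fx", "fy", "cx", "cy" (pixels), "dist_coeffs" ([k1, k2, p1, p2, k3] as OpenCV has them; the pictures are not rectified), "world_to_cam" (4x4, takes a point from world to camera coordinates). Camera axes: x right, y down, z forward; pixel columns grow to the right and rows downward; lengths in m; the calibration is good to about 2 mm. A picture is of the moment at which its call begins.
- manip.close_job(): hands the job in; it is judged then, once.
The state is a dict: "time_s": time; "qpos": joint angles; "dq": joint speeds; "joint_efforts": joint torques, N m; "tcp_pos": TCP position; "eef_rot": TCP orientation; "force": force on the tool from outside, world axes, zero at the start; "torque": the same for the moment, N m; "gripper_width": finger opening in m; "grip_force": force on a finger pad.
Only numpy, scipy, OpenCV 4.12 (cv2) and the standard library are available. Lean on these libraries where they do the work, as an engineer would, in place of code of your own. Each camera call takes 0.05 s, during which the arm holds its last target. There are 200 camera calls.

## Task

Take the pot lid out of the grey dish rack, lay it flat on the cork mat with its knob up and let go of it. Then pick it up again by its knob and set it on the pot, holding the knob until the lid rests on the rim, so that it sits seated, level and released. Leave the pot standing where it is and do not disturb the other dishes and containers.

Things in the scene. Friction and masses are not known exactly. Their poses are not given: they have to be found in the camera images.
- lid: aluminium lid, 0.22 kg: flange disc 150 mm diameter, 5 mm thick (z = 8 to 13 mm), under it a plug 116 mm diameter, 8 mm deep, that drops inside the pot; wooden knob on top. Origin: centre of the plug's underside; z toward the knob. Starts on edge in the rack, leaning 15 deg: z along the rack's +x and slightly up, x down along the lid; its top edge, free of the rack, is 166 mm above the table
- lid_knob: the knob, fixed to the lid: upright dark wooden cylinder 28 mm diameter, 30 mm high; origin at the centre of its foot (on the flange's top face), z up along it
- pot: loose aluminium cooking pot without handles, 132 mm outer diameter, 90 mm high, wall 4 mm (mouth 124 mm), 0.6 kg; origin at the centre of its underside, z up
- pot_rim (a point): centre of the pot's mouth at rim height (90 mm above the table); with the lid seated, the flange rests on the rim and the lid's origin is 8 mm below this point
- mat: square cork mat 230 x 230 x 4 mm, fixed; origin at the centre of its underside, on the table, z up
- rack: fixed grey dish rack, 250 mm along x, 130 along y; four slots at x = -75, -25, 25, 75 mm; back prongs at y = +-40 mm, leaning 15 deg toward -x, reach 110 mm above the table, front prongs 60 mm. The lid stands in the slot at x = -25 mm, a small plate in the one at 75 mm. Origin: centre of its underside
- plate: small blue-and-white plate, 120 mm diameter, 10 mm thick, standing in the rack; its top edge 134 mm above the table; origin at the centre of its back
- jug: glass jug with a handle, 96 mm diameter, 170 mm high; origin at the centre of its underside
- cup_a: steel cup, 72 mm diameter, 85 mm high; origin at the centre of its underside
- cup_b: second steel cup, as the first
- clip_box: white plastic box with a closed blue clip, 116 x 176 x 79 mm; origin at the centre of its underside
- tin: green tin, 90 mm diameter, 120 mm high; origin at the centre of its underside
Mind the look-alikes: they are no part of the job. What is shaped like the lid but orange is not meant.

How it is judged:
By the outcome, as a careful person would: the job done as asked, in the order asked, and still so for the second after the job is handed in, with the robot touching nothing.
It also fails if it takes over 64 s, if anything falls off the work surface, if the arm or the gripper's body presses on something with over 40 N, if the wrist force passes 120 N, or if a joint passes its speed limit or range.

## Working session

There is one attempt and no reset: what is moved stays moved. The work goes in short steps, Python scripts to look and compute and a tool call to move; the robot and the scene stay as the last step left them, time stands still between calls to the robot, and variables do not carry over. Pictures are saved under pics/ and viewed, at most 10 in all, crops included, and the job is handed in when it is done.

Besides the shell and the picture viewer there is one more tool, called after ">>>" in YAML: its name, and indented under it one key for each argument. step_arm: Moves the arm, as the interface text tells. Its arguments: {"type":"object","properties":{"plan":{"type":"array","items":{"type":"array","items":{"type":"number"}}}},"required":["plan"]}

```bash
mkdir -p pics; ls; cat > h.py <<'E'
import numpy as np,cv2
from workcell import manip
from scipy.spatial.transform import Rotation as R
def cap(n):
    d=manip.read_camera(n); d['K']=np.array([[d['fx'],0,d['cx']],[0,d['fy'],d['cy']],[0,0,1.]]); d['D']=np.array(d['dist_coeffs'],float); d['T']=np.array(d['world_to_cam']); return d
def cloud(d):
    h,w=d['z_map'].shape; u,v=np.meshgrid(np.arange(w),np.arange(h))
    p=cv2.undistortPoints(np.stack([u,v],-1).reshape(-1,1,2).astype(float),d['K'],d['D']).reshape(h,w,2)
    z=d['z_map'][...,None]; P=np.concatenate([p*z,z],-1); T=np.linalg.inv(d['T'])
    W=P@T[:3,:3].T+T[:3,3]; W[d['z_map']<=0]=np.nan; return W
E
python3 - <<'E'
from h import *
np.set_printoptions(precision=3,suppress=True)
for n in('scene','top'):
    d=cap(n); cv2.imwrite(f'pics/{n}0.png',cv2.resize(d['img'][...,::-1],(784,588)))
    np.savez(f'{n}0.npz',W=cloud(d),img=d['img']); print(n,np.linalg.inv(d['T']),d['fx'],d['D'])
s=manip.read_state();print(s)
E
```

```text
pics
scene [[ 0.037  0.71  -0.703  1.416]
 [ 0.999 -0.031  0.022 -0.12 ]
 [-0.007 -0.703 -0.711  1.027]
 [ 0.     0.     0.     1.   ]] 500.3340374891056 [0.03 0.   0.   0.   0.  ]
top [[-0.124 -0.969  0.211  0.196]
 [-0.992  0.123 -0.021 -0.075]
 [-0.005 -0.213 -0.977  1.453]
 [ 0.     0.     0.     1.   ]] 492.1802819164309 [-0.14  0.    0.    0.    0.  ]
{'time_s': 0.1, 'qpos': array([ 0.925,  0.313,  1.498, -0.   ,  1.331, -0.223]), 'dq': array([-0.001, -0.001, -0.002,  0.001, -0.001,  0.001]), 'joint_efforts': array([  0.003, -40.282, -25.264,   0.07 ,   0.034,  -0.   ]), 'tcp_pos': array([0.215, 0.479, 0.238]), 'eef_rot': array([-0.659, -3.071,  0.001]), 'force': array([-0.269,  0.408, -0.394]), 'torque': array([ 0.018, -0.026, -0.02 ]), 'grip_force': 0.0, 'gripper_width': 0.08803610397019303}
```

View pics/scene0.png

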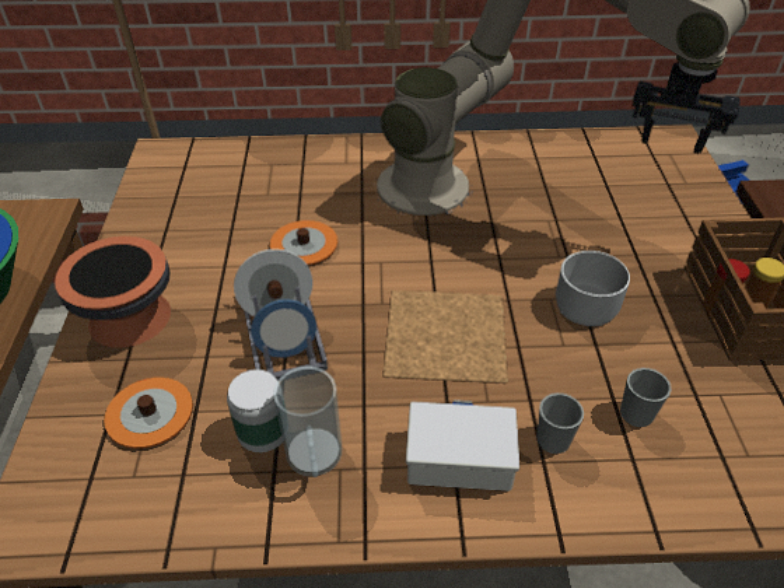

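View pics/top0.png

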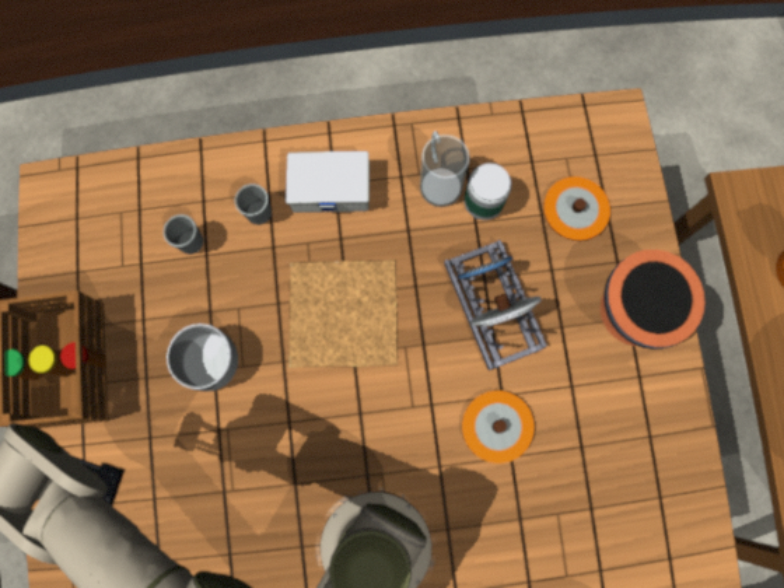

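The scene view shows the grey lid on edge in the rack at (273,285), the pot at (592,287) and the mat at (447,335). The top view shows them at (507,312), (203,357) and (343,313). The flat orange-rimmed lids, at scene (303,243) and (148,412), are look-alikes. The grey one leaning in the rack fits the description, and I'll confirm it in a crop while measuring.

```bash
python3 - <<'E'
from h import *
np.set_printoptions(precision=4,suppress=True)
from scipy.optimize import least_squares
def circ(p):
    f=lambda q:np.hypot(p[:,0]-q[0],p[:,1]-q[1])-q[2]
    r=least_squares(f,[*p.mean(0)[:2],.06],loss='soft_l1',f_scale=.002);return r.x
for n in('scene','top'):
    Z=np.load(n+'0.npz');W=Z['W'];img=Z['img'];P=W.reshape(-1,3)
    ok=np.isfinite(P[:,2]); P=P[ok];C=img.reshape(-1,3)[ok].astype(int)
    box=lambda x0,x1,y0,y1,z0,z1:(P[:,0]>x0)&(P[:,0]<x1)&(P[:,1]>y0)&(P[:,1]<y1)&(P[:,2]>z0)&(P[:,2]<z1)
    # approx places from pixels
    px={'lid':(273,275),'pot':(592,320),'mat':(447,335),'plate':(285,330),'tin':(255,390)} if n=='scene' else {'lid':(510,314),'pot':(203,350),'mat':(343,313),'plate':(487,269),'tin':(490,180)}
    for k,(u,v) in px.items(): print(n,k,W[int(v/1.4),int(u/1.4)])
    print('table z',np.nanmedian(W[int(440/1.4),int(380/1.4)] if n=='scene' else W[int(390/1.4),int(380/1.4)]))
    Wm=P[box(.2,.6,.05,.5,.08,.1)]; 
    pm=W[int((320 if n=='scene' else 357)/1.4),int((592 if n=='scene' else 203)/1.4)]
    m=box(pm[0]-.12,pm[0]+.12,pm[1]-.1,pm[1]+.1,.082,.1); print('pot rim',m.sum(),circ(P[m]),np.median(P[m,2]), P[m].min(0),P[m].max(0))
    mm=W[int((335 if n=='scene' else 313)/1.4),int((447 if n=='scene' else 343)/1.4)]
    hsv=cv2.cvtColor(img,cv2.COLOR_RGB2HSV).reshape(-1,3)[ok]
    m=box(mm[0]-.16,mm[0]+.16,mm[1]-.16,mm[1]+.16,.0025,.007)
    if m.sum()>50: print('mat',m.sum(),cv2.minAreaRect(P[m,:2].astype(np.float32)*1000),np.median(P[m,2]))
    L=W[int(px['lid'][1]/1.4),int(px['lid'][0]/1.4)]
    m=box(L[0]-.15,L[0]+.15,L[1]-.1,L[1]+.1,.08,.2)
    print('lid zone',m.sum(),P[m].min(0),P[m].max(0)); 
    np.save(n+'_lid.npy',np.c_[P[m],C[m]])
    c0,c1=((150,250),(140,245)) if n=='scene' else ((155,280),(300,410))
    cr=img[c0[0]:c0[1],c1[0]:c1[1],::-1]; cv2.imwrite(f'pics/{n}crop.png',cv2.resize(cr,None,fx=5,fy=4.7,interpolation=cv2.INTER_CUBIC)) if n=='top' else cv2.imwrite(f'pics/{n}crop.png',cv2.resize(cr,None,fx=5.5,fy=5.5,interpolation=cv2.INTER_CUBIC))
a=cv2.resize(cv2.imread('pics/scenecrop.png'),(400,400));b=cv2.resize(cv2.imread('pics/topcrop.png'),(400,454))
b=b[:400]; cv2.imwrite('pics/crops.png',np.hstack([a,b]))
E
```

```text
scene lid [ 0.4347 -0.3154  0.1196]
scene pot [0.4908 0.2963 0.0268]
scene mat [0.4977 0.0149 0.003 ]
scene plate [ 0.5379 -0.2918  0.0776]
scene tin [ 0.7074 -0.3225  0.1193]
table z -0.0003809901911326907
pot rim 255 [0.4259 0.3076 0.064 ] 0.08759327820938156 [0.371 0.243 0.082] [0.4932 0.3726 0.0968]
mat 3251 ((498.2857971191406, 14.78778076171875), (318.7400207519531, 319.5291748046875), 0.002490706741809845) 0.003972269737462009
lid zone 2343 [ 0.4116 -0.3914  0.08  ] [ 0.556  -0.2375  0.171 ]
top lid [ 0.4144 -0.3107  0.174 ]
top pot [0.4459 0.3194 0.0082]
top mat [0.4914 0.0123 0.0034]
top plate [ 0.5158 -0.2851  0.1362]
top tin [ 0.7074 -0.3258  0.1216]
table z -0.00013701134293309103
pot rim 274 [0.4215 0.3077 0.0639] 0.09003014114982633 [0.3553 0.243  0.0821] [0.4884 0.3742 0.099 ]
mat 4526 ((491.47894287109375, 12.153091430664062), (319.90478515625, 319.6622619628906), 0.021529285237193108) 0.00444834588094134
lid zone 717 [ 0.361  -0.3891  0.0803] [ 0.5494 -0.2341  0.174 ]
```

View pics/crops.png

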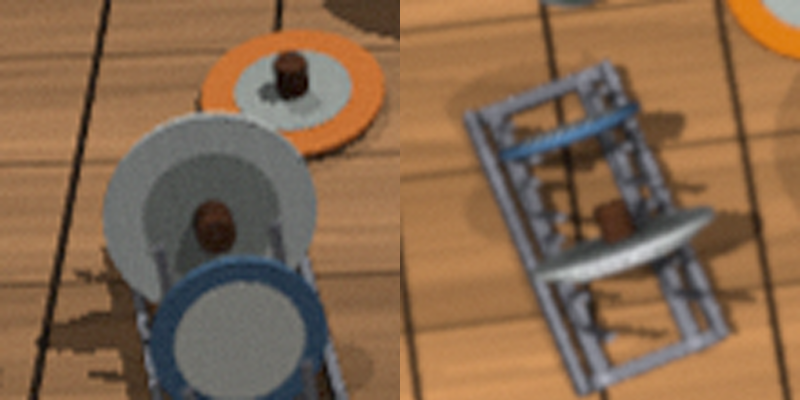

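The crop confirms it: the plain grey lid stands in the rack behind the blue plate with its knob facing +x, and the orange-rimmed one lies on the table. I'll fit the lid, knob, plate, mat and rack axis from both views.

```bash
cat > fit.py <<'E'
from h import *
np.set_printoptions(precision=4,suppress=True)
from scipy.optimize import least_squares
for n in('scene','top'):
    Z=np.load(n+'0.npz');W=Z['W'];img=Z['img']; hsv=cv2.cvtColor(img,cv2.COLOR_RGB2HSV)
    P=W.reshape(-1,3);H=hsv.reshape(-1,3).astype(int);C=img.reshape(-1,3).astype(int)
    reg=lambda x0,x1,y0,y1,z0,z1:(P[:,0]>x0)&(P[:,0]<x1)&(P[:,1]>y0)&(P[:,1]<y1)&(P[:,2]>z0)&(P[:,2]<z1)
    grey=(H[:,1]<60); blue=(H[:,0]>95)&(H[:,0]<125)&(H[:,1]>90)
    r=reg(.36,.62,-.42,-.2,.02,.2)
    pl=P[reg(.47,.62,-.42,-.2,.09,.16)&blue]; 
    if len(pl): print(n,'plate top: z',pl[:,2].max(), 'mean of top 8mm',pl[pl[:,2]>pl[:,2].max()-.008].mean(0),len(pl))
    kn=P[r&(C[:,0]>C[:,2]*1.5)&(C[:,0]<110)&(P[:,2]>.075)&(P[:,2]<.13)]; print(n,'knob',len(kn),np.median(kn,0),kn.min(0),kn.max(0))
    lg=P[reg(.36,.50,-.42,-.2,.1,.185)&grey]
    t=lg[lg[:,2]>.118]; print('lid upper',len(t),t.min(0),t.max(0))
    tt=lg[lg[:,2]>lg[:,2].max()-.008];print('lid top',tt.mean(0),tt[:,2].max())
    # model fit: center c, yaw; lean 15: normal
    if n=='scene':
        def nrm(y,l): return np.array([np.cos(y)*np.cos(l),np.sin(y)*np.cos(l),np.sin(l)])
        pts=t
        g=least_squares(lambda q:pts@nrm(q[0],q[1])-q[2],[.3,.26,.4],loss='soft_l1',f_scale=.002)
        print('plane yaw,lean deg',np.degrees(g.x[:2]),g.x[2],'rms',np.std(g.fun)); N=nrm(*g.x[:2])
        e1=np.cross([0,0,1],N);e1/=np.linalg.norm(e1);e2=np.cross(N,e1)
        m=np.c_[pts@e1,pts@e2]
        # boundary: outermost per angle about rough centre
        c0=np.array([np.median(m[:,0]),m[:,1].max()-.075])
        for _ in range(4):
            a=np.degrees(np.arctan2(m[:,1]-c0[1],m[:,0]-c0[0]));rr=np.hypot(*(m-c0).T)
            bp=np.array([m[(a>k)&(a<=k+6)][np.argmax(rr[(a>k)&(a<=k+6)])] for k in range(20,160,6) if ((a>k)&(a<=k+6)).sum()>2])
            s=least_squares(lambda q:np.hypot(bp[:,0]-q[0],bp[:,1]-q[1])-.0745,c0,loss='soft_l1',f_scale=.001);c0=s.x
        cen=c0[0]*e1+c0[1]*e2+g.x[2]*N; print('face centre',cen,'knob mid(+15)',cen+.015*N,'N',N,'fit rms',np.std(s.fun))
    cork=(H[:,1]>60)&(C[:,0]>0)
    # rack
    rk=P[reg(.36,.68,-.45,-.18,.006,.05)&grey]
    print('rack rect',cv2.minAreaRect((rk[:,:2]*1000).astype(np.float32)),len(rk))
E
python3 fit.py; python3 - <<'E'
# mat: corner pixels from full pictures (scaled 1.4)
from h import *
for n,c in(('scene',[(390,291),(504,294),(506,381),(384,376)]),('top',[(290,262),(396,260),(398,365),(290,367)])):
    W=np.load(''+n+'0.npz')['W']; q=np.array([W[round(v/1.4),round(u/1.4)] for u,v in c]);print(n,q.round(3).tolist(),q.mean(0).round(4))
E
```

```text
scene plate top: z 0.1387940836971555 mean of top 8mm [ 0.5249 -0.296   0.1339] 292
scene knob 103 [ 0.4661 -0.312   0.1091] [ 0.4389 -0.3874  0.0792] [ 0.4754 -0.2989  0.1177]
lid upper 755 [ 0.4116 -0.3864  0.118 ] [ 0.4552 -0.2526  0.171 ]
lid top [ 0.4243 -0.323   0.1662] 0.17098700251187526
plane yaw,lean deg [14.0196 15.5381] 0.36491798907249673 rms 0.002421176702166166
face centre [ 0.442  -0.3182  0.0972] knob mid(+15) [ 0.456  -0.3147  0.1012] N [0.9348 0.2334 0.2679] fit rms 0.000874641850002613
rack rect ((509.93731689453125, -300.62109375), (175.99839782714844, 128.957275390625), 13.990632057189941) 534
top plate top: z 0.1408979345785546 mean of top 8mm [ 0.5191 -0.2946  0.1357] 97
top knob 99 [ 0.45   -0.3106  0.1115] [ 0.4362 -0.3841  0.0767] [ 0.5278 -0.2974  0.1278]
lid upper 275 [ 0.4058 -0.3827  0.1181] [ 0.4458 -0.2491  0.174 ]
lid top [ 0.417  -0.32    0.1691] 0.1740397198181074
rack rect ((512.2168579101562, -301.9996032714844), (333.0343322753906, 148.50418090820312), 11.148561477661133) 1276
scene [[0.369, -0.091, 0.001], [0.385, 0.146, -0.002], [0.617, 0.113, 0.003], [0.598, -0.112, 0.003]] [0.492  0.014  0.0012]
top [[0.617, 0.116, 0.004], [0.59, -0.115, 0.006], [0.364, -0.09, -0.0], [0.389, 0.138, -0.001]] [0.4901 0.0122 0.0023]
```

```bash
cat > go.py <<'E'
from h import *
np.set_printoptions(precision=3,suppress=True)
def frame(tilt,yaw,ysign=1):
    """tool axis: tilt deg from straight down, back of tool leaning toward heading yaw (deg); y horizontal, perpendicular"""
    y=np.radians(yaw);t=np.radians(tilt);u=np.array([np.cos(y),np.sin(y),0])
    z=-(np.cos(t)*np.array([0,0,1])+np.sin(t)*u); yy=ysign*np.array([-np.sin(y),np.cos(y),0]); return np.c_[np.cross(yy,z),yy,z]
def rel(pos,Rt,s=None):
    s=s or manip.read_state(); R0=R.from_rotvec(s['eef_rot']).as_matrix(); d=R0.T@(np.array(pos)-s['tcp_pos'])/.1
    w=R.from_matrix(R0.T@Rt).as_rotvec()/np.pi
    print('t',round(s['time_s'],2),'tcp',s['tcp_pos'],'q',s['qpos'],'F',s['force'],'w',round(s['gripper_width'],4)); print('shift',d,'turn',w); return d,w
N=np.array([.9348,.2334,.2679]); knob=np.array([.4535,-.3135,.1015]); Y=14
E
python3 - <<'E'
from go import *
s=manip.read_state(); print(R.from_rotvec(s['eef_rot']).as_matrix())
for sg in(1,-1):
    F=frame(20,Y,sg); rel(knob-F[:,2]*.12+F[:,2]*.012,F); print(knob-F[:,2]*.108)
E
```

```text
[[-0.912  0.41  -0.001]
 [ 0.41   0.912 -0.001]
 [ 0.    -0.001 -1.   ]]
t 0.1 tcp [0.215 0.479 0.238] q [ 0.925  0.313  1.498 -0.     1.331 -0.223] F [-0.269  0.408 -0.394] w 0.088
shift [-5.712 -6.018  0.357] turn [ 0.037  0.107 -0.21 ]
[ 0.489 -0.305  0.203]
t 0.1 tcp [0.215 0.479 0.238] q [ 0.925  0.313  1.498 -0.     1.331 -0.223] F [-0.269  0.408 -0.394] w 0.088
shift [-5.712 -6.018  0.357] turn [ 0.137 -0.047  0.778]
[ 0.489 -0.305  0.203]
```

>>> step_arm:
  plan:
    - [-1,-1,0,0,0,0,0.18]
    - [-1,-1,0,0,0,0,0.18]
    - [-1,-1,0,0,0,0,0.18]
    - [-1,-1,0,0,0,0,0.18]

```text
time_s: 0.43
tcp_pos: [0.2661, 0.3434, 0.2384]
eef_rot: [-0.661, -3.071, 0.002]
force: [-0.4, 0.3, -0.2]
gripper_width: 0.0632
grip_force: 0.0
```

>>> step_arm:
  plan:
    - [-1,-1,0,0,0,0,0.18]
    - [-1,-1,0,0,0,0,0.18]
    - [-1,-1,0,0,0,0,0.18]
    - [-1,-1,0,0,0,0,0.18]

```text
time_s: 0.77
tcp_pos: [0.3165, 0.2111, 0.2386]
eef_rot: [0.663, 3.071, -0.001]
force: [0.3, 0.3, 0.3]
gripper_width: 0.0374
grip_force: 0.0
```

>>> step_arm:
  plan:
    - [-1,-1,0,0,0,0,0.18]
    - [-1,-1,0,0,0,0,0.18]
    - [-1,-1,0,0,0,0,0.18]
    - [-1,-1,0,0,0,0,0.18]

```text
time_s: 1.1
tcp_pos: [0.3668, 0.0785, 0.2386]
eef_rot: [0.664, 3.07, -0.001]
force: [0.1, 0.4, -1.0]
gripper_width: 0.0365
grip_force: 0.0
```

>>> step_arm:
  plan:
    - [-1,-1,0,0,0,0,0.18]
    - [-1,-1,0,0,0,0,0.18]
    - [-1,-1,0,0,0,0,0.18]
    - [-1,-1,0,0,0,0,0.18]

```text
time_s: 1.43
tcp_pos: [0.417, -0.054, 0.2384]
eef_rot: [0.664, 3.071, -0.001]
force: [0.2, 1.3, -0.5]
gripper_width: 0.0362
grip_force: 0.0
```

>>> step_arm:
  plan:
    - [-1,-1,0,0,0,0,0.18]
    - [-1,-1,0,0,0,0,0.18]
    - [-1,-1,0,0,0,0,0.18]
    - [-1,-1,0,0,0,0,0.18]

```text
time_s: 1.77
tcp_pos: [0.4669, -0.1864, 0.238]
eef_rot: [-0.663, -3.07, 0.001]
force: [0.7, -0.0, 0.2]
gripper_width: 0.0361
grip_force: 0.0
```

```bash
python3 - <<'E'
from go import *
for sg in (1,-1):
    F=frame(20,Y,sg); rel(knob-F[:,2]*.108,F)
E
```

```text
t 1.77 tcp [ 0.467 -0.186  0.238] q [-0.613  0.265  1.564 -0.001  1.313 -1.758] F [ 0.748 -0.02   0.243] w 0.0361
shift [-0.692 -0.983  0.351] turn [ 0.037  0.107 -0.211]
t 1.77 tcp [ 0.467 -0.186  0.238] q [-0.613  0.265  1.564 -0.001  1.313 -1.758] F [ 0.748 -0.02   0.243] w 0.0361
shift [-0.692 -0.983  0.351] turn [ 0.137 -0.047  0.777]
```

>>> step_arm:
  plan:
    - [-0.69,-0.98,0,0.137,-0.047,0.777,0.18]
    - [-0.69,-0.98,0,0.137,-0.047,0.777,0.18]
    - [-0.69,-0.98,0,0.137,-0.047,0.777,0.18]
    - [-0.69,-0.98,0,0.137,-0.047,0.777,0.18]
    - [-0.69,-0.98,0,0.137,-0.047,0.777,0.18]
    - [-0.69,-0.98,0,0.137,-0.047,0.777,0.18]
    - [-0.69,-0.98,0,0.137,-0.047,0.777,0.18]
    - [-0.69,-0.98,0,0.137,-0.047,0.777,0.18]
    - [-0.69,-0.98,0,0.137,-0.047,0.777,0.18]
    - [-0.69,-0.98,0,0.137,-0.047,0.777,0.18]

```text
time_s: 2.6
tcp_pos: [0.4889, -0.2999, 0.2384]
eef_rot: [2.289, 2.088, -0.334]
force: [-0.2, -0.5, -0.1]
gripper_width: 0.0364
grip_force: 0.0
```

```bash
python3 - <<'E'
from go import *
F=frame(20,Y,-1); rel(knob-F[:,2]*.108,F)
E
```

```text
t 2.6 tcp [ 0.489 -0.3    0.238] q [-0.661  0.449  1.318 -0.219  1.39  -0.528] F [-0.212 -0.456 -0.061] w 0.0364
shift [0.016 0.054 0.353] turn [ 0.067 -0.024  0.385]
```

>>> step_arm:
  plan:
    - [0.02,0.05,0,0.067,-0.024,0.385,0.18]
    - [0.02,0.05,0,0.067,-0.024,0.385,0.18]
    - [0.02,0.05,0,0.067,-0.024,0.385,0.18]
    - [0.02,0.05,0,0.067,-0.024,0.385,0.18]
    - [0.02,0.05,0,0.067,-0.024,0.385,0.18]
    - [0.02,0.05,0,0.067,-0.024,0.385,0.18]
    - [0.02,0.05,0,0.067,-0.024,0.385,0.18]
    - [0.02,0.05,0,0.067,-0.024,0.385,0.18]
    - [0.02,0.05,0,0.067,-0.024,0.385,0.18]
    - [0.02,0.05,0,0.067,-0.024,0.385,0.18]

```text
time_s: 3.43
tcp_pos: [0.494, -0.2984, 0.2372]
eef_rot: [3.029, 0.37, -0.535]
force: [-0.1, -0.4, -0.5]
gripper_width: 0.0361
grip_force: 0.0
```

```bash
python3 - <<'E'
from go import *
F=frame(20,Y,-1); rel(knob-F[:,2]*.108,F)
out=[]
for n,(r0,r1,c0,c1) in(('scene',(100,260,130,270)),('top',(120,280,280,420))):
    d=cap(n); np.savez(n+'1.npz',W=cloud(d),img=d['img']); out.append(cv2.resize(d['img'][r0:r1,c0:c1,::-1],(400,457)))
    # project TCP
    for p in(manip.read_state()['tcp_pos'],knob):
        print(n,cv2.projectPoints(p.reshape(1,3),cv2.Rodrigues(d['T'][:3,:3])[0],d['T'][:3,3],d['K'],d['D'])[0].ravel(), (cv2.projectPoints(p.reshape(1,3),cv2.Rodrigues(d['T'][:3,:3])[0],d['T'][:3,3],d['K'],d['D'])[0].ravel()-[c0,r0])*400/140)
cv2.imwrite('pics/c1.png',np.hstack(out))
E
```

```text
t 3.43 tcp [ 0.494 -0.298  0.237] q [-0.632  0.583  1.136 -0.268  1.647  0.706] F [-0.146 -0.436 -0.465] w 0.0361
shift [0.061 0.048 0.342] turn [ 0.  0. -0.]
scene [193.712 176.887] [182.033 219.676]
scene [196.01 205.77] [188.601 302.201]
top [358.263 189.594] [223.607 198.84 ]
top [358.81  215.193] [225.172 271.979]
```

View pics/c1.png

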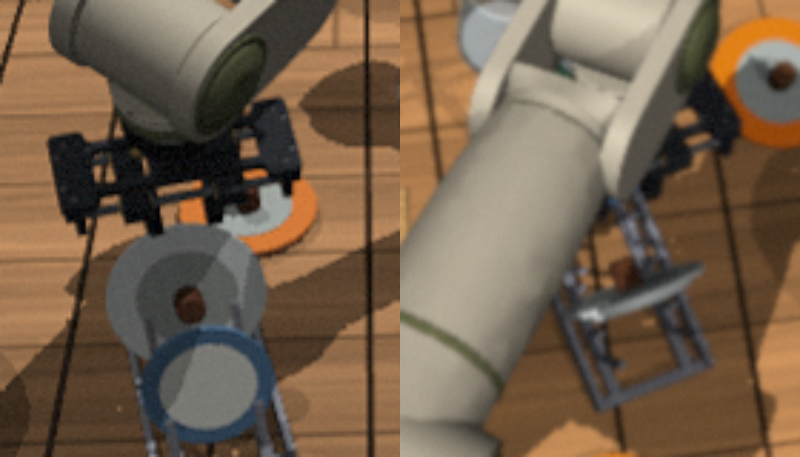

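The fingertips, at crop (155,230) and (208,220), straddle the knob line at (189,305), and both agree with the projected points to within about 1–2 px. I'll descend along the tool axis.

>>> step_arm:
  plan:
    - [0.06,0.05,0,0,0,0,0.18]
    - [0.06,0.05,0.2,0,0,0,0.18]
    - [0.06,0.05,0.4,0,0,0,0.18]
    - [0.06,0.05,0.6,0,0,0,0.18]
    - [0.06,0.05,0.75,0,0,0,0.18]
    - [0.06,0.05,0.9,0,0,0,0.18]
    - [0.06,0.05,0.9,0,0,0,0.18]

```text
time_s: 4.12
tcp_pos: [0.4695, -0.3091, 0.1486]
eef_rot: [3.029, 0.385, -0.539]
force: [-0.3, 0.1, 0.5]
gripper_width: 0.036
grip_force: 0.0
```

```bash
python3 - <<'E'
from go import *
F=frame(20,Y,-1); rel(knob+F[:,2]*.012,F)
out=[]
for n,(r0,r1,c0,c1) in(('scene',(140,240,150,250)),('top',(170,270,310,410))):
    d=cap(n); np.savez(n+'2.npz',W=cloud(d),img=d['img']); out.append(cv2.resize(d['img'][r0:r1,c0:c1,::-1],(400,400),interpolation=cv2.INTER_CUBIC))
    for p in(manip.read_state()['tcp_pos'],knob):
        print(n,(cv2.projectPoints(p.reshape(1,3),cv2.Rodrigues(d['T'][:3,:3])[0],d['T'][:3,3],d['K'],d['D'])[0].ravel()-[c0,r0])*4)
cv2.imwrite('pics/c2.png',np.hstack(out))
E
```

```text
t 4.12 tcp [ 0.469 -0.309  0.149] q [-0.669  0.618  1.315 -0.278  1.434  0.718] F [-0.271  0.053  0.509] w 0.036
shift [0.007 0.004 0.619] turn [-0.     0.001  0.003]
scene [178.779 226.539]
scene [184.041 263.081]
top [196.248 141.287]
top [195.24 180.77]
```

View pics/c2.png

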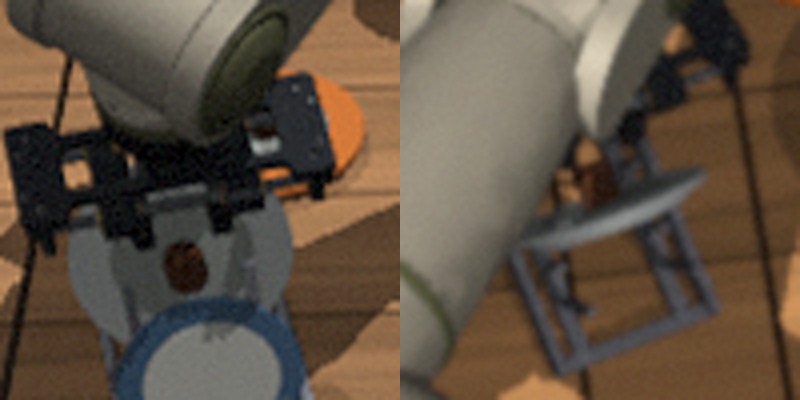

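Fingertips at (145,245) and (220,230) in the left crop are centred on the knob at (187,267). I'll go down to it.

>>> step_arm:
  plan:
    - [0,0,0.12,0,0,0,0.18]
    - [0,0,0.24,0,0,0,0.18]
    - [0,0,0.36,0,0,0,0.18]
    - [0,0,0.48,0,0,0,0.18]
    - [0,0,0.56,0,0,0,0.18]
    - [0,0,0.62,0,0,0,0.18]
    - [0,0,0.62,0,0,0,0.18]

```text
time_s: 4.8
tcp_pos: [0.4503, -0.315, 0.0925]
eef_rot: [3.027, 0.38, -0.534]
force: [-0.5, -0.0, -0.3]
gripper_width: 0.036
grip_force: 0.0
```

```bash
python3 - <<'E'
from go import *
F=frame(20,Y,-1); rel(knob+F[:,2]*.012,F)
out=[]
for n,(r0,r1,c0,c1) in(('scene',(140,240,150,250)),('top',(170,270,310,410))):
    d=cap(n); np.savez(n+'3.npz',W=cloud(d),img=d['img']); out.append(cv2.resize(d['img'][r0:r1,c0:c1,::-1],(400,400),interpolation=cv2.INTER_CUBIC))
cv2.imwrite('pics/c3.png',np.hstack(out))
E
```

```text
t 4.8 tcp [ 0.45  -0.315  0.093] q [-0.697  0.653  1.417 -0.293  1.292  0.737] F [-0.474 -0.008 -0.322] w 0.036
shift [ 0.002 -0.007  0.024] turn [ 0.001 -0.     0.002]
```

View pics/c3.png

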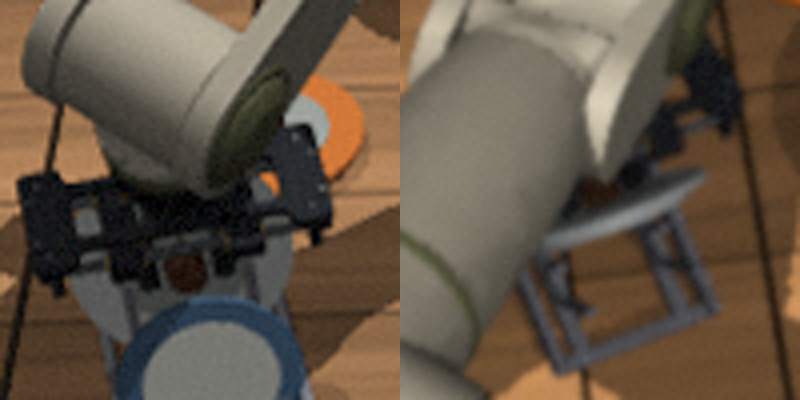

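The knob at (185,270) now sits between the tips at (150,285) and (222,272), with no contact force. I'll close on it.

>>> step_arm:
  plan:
    - [0,0,0.02,0,0,0,1]
    - [0,0,0.02,0,0,0,1]
    - [0,0,0.02,0,0,0,1]
    - [0,0,0.02,0,0,0,1]
    - [0,0,0.02,0,0,0,1]
    - [0,0,0.02,0,0,0,1]

```text
time_s: 5.4
tcp_pos: [0.4501, -0.3153, 0.0913]
eef_rot: [3.027, 0.379, -0.532]
force: [2.8, 0.4, 2.9]
gripper_width: 0.0274
grip_force: 30.3
```

>>> step_arm:
  plan:
    - [-0.06,0,-0.08,0,0,0,1]
    - [-0.12,0,-0.17,0,0,0,1]
    - [-0.2,0,-0.29,0,0,0,1]
    - [-0.29,0,-0.41,0,0,0,1]
    - [-0.38,0,-0.54,0,0,0,1]
    - [-0.47,0,-0.67,0,0,0,1]
    - [-0.57,0,-0.82,0,0,0,1]
    - [-0.66,0,-0.94,0,0,0,1]
    - [-0.69,0,-0.98,0,0,0,1]
    - [-0.69,0,-0.98,0,0,0,1]

```text
time_s: 6.23
tcp_pos: [0.4191, -0.3232, 0.2079]
eef_rot: [3.026, 0.378, -0.531]
force: [0.7, -0.2, -1.9]
gripper_width: 0.0275
grip_force: 30.3
```

```bash
python3 - <<'E'
from go import *
F=frame(20,Y,-1); rel(np.array([.42,-.32,.21]),F)
out=[]
for n,(r0,r1,c0,c1) in(('scene',(80,240,130,290)),('top',(140,300,260,420))):
    d=cap(n); np.savez(n+'4.npz',W=cloud(d),img=d['img']); out.append(cv2.resize(d['img'][r0:r1,c0:c1,::-1],(400,400),interpolation=cv2.INTER_CUBIC))
cv2.imwrite('pics/c4.png',np.hstack(out))
E
```

```text
t 6.23 tcp [ 0.419 -0.323  0.208] q [-0.742  0.48   1.377 -0.292  1.482  0.635] F [ 0.666 -0.171 -1.857] w 0.0275
shift [ 0.009 -0.028 -0.025] turn [ 0.001 -0.     0.001]
```

View pics/c4.png

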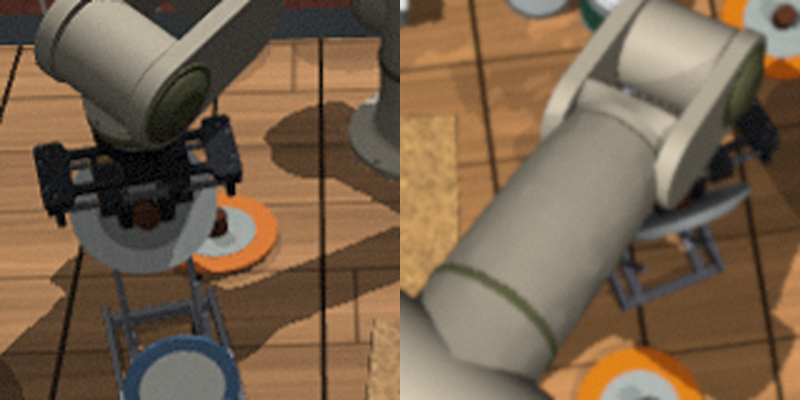

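Lid is clear of the rack and held by its knob at (148,213) in the left crop. Next I'll check its angle in the hand, and fit the kinematics for the laying pose.

```bash
cat > kin.py <<'E'
from go import *
from scipy.optimize import least_squares
S=[([.925,.313,1.498,0,1.331,-.223],[.215,.479,.238]),([-.613,.265,1.564,-.001,1.313,-1.758],[.467,-.186,.238]),([-.661,.449,1.318,-.219,1.39,-.528],[.489,-.2999,.2384]),([-.632,.583,1.136,-.268,1.647,.706],[.494,-.2984,.2372]),([-.669,.618,1.315,-.278,1.434,.718],[.4695,-.3091,.1486]),([-.697,.653,1.417,-.293,1.292,.737],[.4503,-.315,.0925]),([-.742,.48,1.377,-.292,1.482,.635],[.4191,-.3232,.2079])]
e=lambda a,t:R.from_euler(a,t)
def fk(q,p):
    h,off,L1,L2,d,a=p
    A=e('z',q[0]);B=A*e('y',q[1]);C=B*e('y',q[2]);D=C*e('z',q[3])*e('y',q[4])
    return A.apply([a,off,h])+B.apply([0,0,L1])+C.apply([0,0,L2])+D.apply([0,0,d]), (D*e('z',q[5])).as_matrix()
g=least_squares(lambda p:np.concatenate([fk(q,p)[0]-x for q,x in S]+[0.01*(p-np.array([.3,-.11,.4,.4,.2,0]))]),[.3,-.11,.4,.4,.2,0]); p=g.x
lo=np.array([-2.94,-.97,.19,-1.23,.02,-2.88]);hi=np.array([2.94,2.17,2.56,4.37,3.11,2.88])
Q0=R.identity()
def ik(pos,Rt,q0):
    # const tool roll calibrated below
    f=lambda q:np.r_[(fk(q,p)[0]-pos)*5,(fk(q,p)[1]@Cst-Rt).ravel()]
    r=least_squares(f,np.clip(q0,lo+.01,hi-.01),bounds=(lo,hi));return r.x,np.linalg.norm(r.fun)
Rs=R.from_rotvec([-.659,-3.071,.001]).as_matrix(); Cst=np.round(fk(S[0][0],p)[1].T@Rs)
E
python3 - <<'E'
from kin import *
print('kin',p,'res',np.abs(np.concatenate([fk(q,p)[0]-x for q,x in S])).max()); print(Cst)
s=manip.read_state(); print(fk(s['qpos'],p)[1]@Cst-R.from_rotvec(s['eef_rot']).as_matrix())
for yaw in(-30,-12,5,14):
  for tilt in(-40,-48,-55):
    F=frame(tilt,yaw,-1); pos=np.array([.49,.013,.036])+F[:,2]*.012
    q,r=ik(pos,F,[-.2,.6,1.5,0,.3,.6]); print(yaw,tilt,q.round(2),round(r,4))
# lid plane now
Z=np.load('scene4.npz');P=Z['W'].reshape(-1,3);H=cv2.cvtColor(Z['img'],cv2.COLOR_RGB2HSV).reshape(-1,3)
T=s['tcp_pos']; m=(np.abs(P[:,1]-T[1])<.085)&(P[:,2]>.13)&(P[:,2]<.2)&(P[:,0]>.33)&(P[:,0]<.46)&(H[:,1]<70)&(H[:,2]>60)
q=P[m]; nr=lambda y,l:np.array([np.cos(y)*np.cos(l),np.sin(y)*np.cos(l),np.sin(l)])
g=least_squares(lambda a:q@nr(a[0],a[1])-a[2],[.25,.26,.35],loss='soft_l1',f_scale=.002); n=nr(*g.x[:2])
print('lid now',m.sum(),np.degrees(g.x[:2]),'TCP dist to face',T@n-g.x[2],q.min(0),q.max(0))
Rm=R.from_rotvec(s['eef_rot']).as_matrix(); print('normal in tool',Rm.T@n, 'expected',Rm.T@N)
E
```

```text
kin [ 0.177  0.117  0.425  0.398  0.249 -0.005] res 0.005202398088031968
[[ 0. -1.  0.]
 [ 1.  0.  0.]
 [-0.  0.  1.]]
[[ 0. -0. -0.]
 [-0. -0.  0.]
 [-0.  0. -0.]]
-30 -40 [-0.14  0.34  2.16 -1.01  0.2   2.88] 0.2362
-30 -48 [-0.16  0.31  2.17 -1.05  0.18  2.88] 0.404
-30 -55 [-0.17  0.28  2.18 -1.07  0.16  2.88] 0.5496
-12 -40 [-0.22  0.37  2.32  3.13  0.24 -1.56] 0.0
-12 -48 [-0.22  0.4   2.38  3.13  0.49 -1.57] 0.0
-12 -55 [-0.22  0.46  2.43  3.13  0.71 -1.57] 0.0
5 -40 [-0.35  0.36  2.33  2.17  0.34 -0.98] 0.0
5 -48 [-0.39  0.4   2.4   2.44  0.55 -1.27] 0.0
5 -55 [-0.42  0.45  2.46  2.53  0.76 -1.41] 0.0
14 -40 [-0.42  0.36  2.32  1.86  0.42 -0.85] 0.0
14 -48 [-0.46  0.4   2.39  2.13  0.61 -1.17] 0.0
14 -55 [-0.51  0.46  2.44  2.24  0.79 -1.34] 0.0
lid now 834 [13.648 14.953] TCP dist to face 0.007252110715767257 [ 0.394 -0.394  0.138] [ 0.439 -0.254  0.2  ]
normal in tool [ 0.819  0.011 -0.573] expected [ 0.814  0.005 -0.581]
```

```bash
python3 - <<'E'
from kin import *
s=manip.read_state();q0=s['qpos']
best=[]
for x,y in((.49,.013),(.52,.03),(.52,-.01)):
 for yaw in range(-180,180,15):
  F=frame(-55,yaw,-1); pos=np.array([x,y,.036])+F[:,2]*.012; sol=set()
  for st in ([-.2,.6,1.5,0,1,0],[-.2,.6,1.5,1,1,0],[-.2,.6,1.5,-1,1,0],[-.2,.6,1.5,1.5,1,1.5],[-.2,.6,1.5,1.5,1,-1.5],[-.2,.6,1.5,2.5,1,-1.5],[-.2,.6,1.5,-1,1,2.5],[-.2,.6,1.5,-1,1,-2]):
    q,r=ik(pos,F,st)
    if r<1e-3: sol.add(tuple(q.round(2)))
  for a in sol: 
    print((x,y),yaw,np.array(a),'dmax',np.abs(np.array(a)-q0).max().round(2))
E
```

```text
(0.49, 0.013) -180 [-0.15  1.    1.2  -0.13  1.89 -1.7 ] dmax 2.34
(0.49, 0.013) -165 [-0.08  0.99  1.22 -0.29  1.85 -1.85] dmax 2.49
(0.49, 0.013) -150 [-0.01  0.97  1.27 -0.44  1.77 -1.99] dmax 2.63
(0.49, 0.013) -135 [ 0.05  0.92  1.36 -0.58  1.65 -2.1 ] dmax 2.74
(0.49, 0.013) -120 [ 0.11  0.87  1.48 -0.72  1.51 -2.18] dmax 2.82
(0.49, 0.013) -105 [ 0.15  0.81  1.62 -0.88  1.35 -2.24] dmax 2.88
(0.49, 0.013) -90 [ 0.18  0.74  1.76 -1.05  1.19 -2.26] dmax 2.9
(0.49, 0.013) -45 [ 0.09  0.55  2.21  4.31  0.76 -2.01] dmax 4.6
(0.49, 0.013) -30 [-0.02  0.5   2.33  3.8   0.7  -1.8 ] dmax 4.09
(0.49, 0.013) -15 [-0.18  0.47  2.42  3.24  0.71 -1.6 ] dmax 3.53
(0.49, 0.013) 0 [-0.36  0.45  2.46  2.7   0.75 -1.45] dmax 2.99
(0.49, 0.013) 15 [-0.51  0.46  2.43  2.21  0.8  -1.33] dmax 2.5
(0.49, 0.013) 30 [-0.61  0.49  2.35  1.79  0.86 -1.21] dmax 2.08
(0.49, 0.013) 45 [-0.65  0.53  2.24  1.44  0.96 -1.12] dmax 1.76
(0.49, 0.013) 60 [-0.65  0.59  2.1   1.17  1.08 -1.06] dmax 1.7
(0.49, 0.013) 75 [-0.63  0.66  1.95  0.95  1.22 -1.04] dmax 1.68
(0.49, 0.013) 90 [-0.58  0.73  1.79  0.78  1.36 -
[... 2519 characters left out ...]
[-0.53  0.5   2.34  2.14  0.77 -1.26] dmax 2.43
(0.52, -0.01) 30 [-0.62  0.53  2.25  1.73  0.85 -1.13] dmax 2.02
(0.52, -0.01) 45 [-0.65  0.58  2.13  1.4   0.97 -1.04] dmax 1.69
(0.52, -0.01) 60 [-0.65  0.64  1.99  1.14  1.11 -1.  ] dmax 1.64
(0.52, -0.01) 75 [-0.63  0.71  1.83  0.93  1.26 -0.98] dmax 1.62
(0.52, -0.01) 90 [-0.58  0.78  1.68  0.76  1.41 -1.01] dmax 1.65
(0.52, -0.01) 105 [-0.53  0.85  1.52  0.62  1.56 -1.06] dmax 1.7
(0.52, -0.01) 120 [-0.46  0.92  1.37  0.47  1.7  -1.14] dmax 1.78
(0.52, -0.01) 135 [-0.39  0.98  1.25  0.33  1.82 -1.25] dmax 1.89
(0.52, -0.01) 150 [-0.32  1.03  1.15  0.17  1.91 -1.4 ] dmax 2.04
(0.52, -0.01) 165 [-0.25  1.06  1.08  0.01  1.96 -1.56] dmax 2.2
```

```bash
python3 - <<'E'
from kin import *
from scipy.spatial.transform import Slerp
s=manip.read_state();q=s['qpos'];R0=R.from_rotvec(s['eef_rot'])
F=frame(-55,50,-1)
A=np.array([.45,-.12,.24]);B=np.array([.49,.013,.036])+F[:,2]*.012+[0,0,.06]
print('rot total deg',np.degrees((R0.inv()*R.from_matrix(F)).magnitude()))
sl=Slerp([0,1],R.concatenate([R0,R.from_matrix(F)]))
for t in np.linspace(0,1,9):
    q,r=ik(s['tcp_pos']*(1-t)+A*t,sl(t).as_matrix(),q); print(q,round(r,4))
for t in np.linspace(0,1,4): q,r=ik(A*(1-t)+B*t,F,q); print('B',q,round(r,4))
q,r=ik(B-[0,0,.06],F,q);print(q,r)
rel(A,F)
E
```

```text
rot total deg 81.94508411063099
[-0.742  0.482  1.379 -0.292  1.481  0.635] 0.0
[-0.768  0.401  1.46  -0.149  1.411  0.512] 0.0
[-0.802  0.329  1.54   0.004  1.356  0.371] 0.0
[-0.84   0.268  1.617  0.164  1.321  0.215] 0.0
[-0.88   0.219  1.692  0.328  1.309  0.048] 0.0
[-0.919  0.185  1.765  0.489  1.32  -0.124] 0.0
[-0.954  0.165  1.835  0.642  1.352 -0.295] 0.0
[-0.979  0.162  1.9    0.782  1.402 -0.461] 0.0
[-0.993  0.175  1.96   0.908  1.465 -0.622] 0.0
B [-0.993  0.175  1.96   0.908  1.465 -0.622] 0.0
B [-0.892  0.218  2.064  0.981  1.313 -0.694] 0.0
B [-0.78   0.293  2.14   1.091  1.168 -0.788] 0.0
B [-0.659  0.399  2.182  1.244  1.044 -0.909] 0.0
[-0.659  0.553  2.193  1.341  0.998 -1.094] 2.2974624537148646e-14
t 6.33 tcp [ 0.419 -0.323  0.206] q [-0.742  0.482  1.379 -0.292  1.481  0.635] F [ 0.563  0.158 -2.866] w 0.0273
shift [ 0.635 -1.887 -0.593] turn [ 0.064  0.402 -0.203]
```

>>> step_arm:
  plan:
    - [0.05,-0.15,-0.15,0,0,0,1]
    - [0.1,-0.35,-0.3,0,0,0,1]
    - [0.2,-0.6,-0.4,0,0,0,1]
    - [0.3,-0.8,-0.4,0,0,0,1]
    - [0.3,-1,-0.4,0,0,0,1]
    - [0.3,-1,-0.4,0,0,0,1]

```text
time_s: 6.83
tcp_pos: [0.4349, -0.2125, 0.2329]
eef_rot: [3.028, 0.385, -0.536]
force: [-0.7, 0.7, -3.0]
gripper_width: 0.0273
grip_force: 30.3
```

```bash
python3 - <<'E'
from go import *
rel([.45,-.12,.24],frame(-55,50,-1))
E
```

```text
t 6.83 tcp [ 0.435 -0.212  0.233] q [-0.567  0.388  1.449 -0.253  1.551  0.787] F [-0.706  0.717 -3.   ] w 0.0273
shift [ 0.331 -0.858 -0.195] turn [ 0.063  0.403 -0.202]
```

>>> step_arm:
  plan:
    - [0.03,-0.08,-0.02,0.003,0.02,-0.01,1]
    - [0.07,-0.18,-0.04,0.008,0.05,-0.025,1]
    - [0.1,-0.27,-0.06,0.013,0.08,-0.04,1]
    - [0.14,-0.37,-0.08,0.018,0.112,-0.056,1]
    - [0.18,-0.46,-0.1,0.023,0.144,-0.072,1]
    - [0.21,-0.55,-0.12,0.028,0.176,-0.088,1]
    - [0.25,-0.65,-0.14,0.033,0.208,-0.104,1]
    - [0.29,-0.74,-0.16,0.038,0.24,-0.12,1]
    - [0.33,-0.86,-0.19,0.041,0.262,-0.131,1]
    - [0.33,-0.86,-0.19,0.043,0.274,-0.137,1]

```text
time_s: 7.67
tcp_pos: [0.4496, -0.1222, 0.2396]
eef_rot: [-2.645, -0.896, -0.699]
force: [-0.2, -0.7, -2.2]
gripper_width: 0.0277
grip_force: 30.3
```

```bash
python3 - <<'E'
from go import *
rel([.45,-.12,.24],frame(-55,50,-1))
E
```

```text
t 7.67 tcp [ 0.45  -0.122  0.24 ] q [-0.823  0.12   1.84   0.58   1.283 -0.104] F [-0.208 -0.73  -2.194] w 0.0277
shift [ 0.016 -0.015  0.006] turn [ 0.021  0.128 -0.065]
```

>>> step_arm:
  plan:
    - [0.02,0,0,0.003,0.02,-0.01,1]
    - [0.02,0,0,0.008,0.045,-0.023,1]
    - [0.02,0,0,0.012,0.075,-0.038,1]
    - [0.02,0,0,0.017,0.105,-0.053,1]
    - [0.02,0,0,0.02,0.12,-0.061,1]
    - [0.02,0,0,0.021,0.128,-0.065,1]
    - [0.02,0,0,0.021,0.128,-0.065,1]
    - [0.02,0,0,0.021,0.128,-0.065,1]

```text
time_s: 8.33
tcp_pos: [0.4515, -0.1224, 0.2407]
eef_rot: [-2.258, -1.049, -1.171]
force: [-0.2, -0.3, -2.1]
gripper_width: 0.0271
grip_force: 30.3
```

```bash
cat > lid.py <<'E'
from go import *
from scipy.optimize import least_squares
def fit(n,box,tag):
    d=cap(n);W=cloud(d);P=W.reshape(-1,3);H=cv2.cvtColor(d['img'],cv2.COLOR_RGB2HSV).reshape(-1,3)
    m=np.all((P>box[0])&(P<box[1]),1)&(H[:,1]<70)&(H[:,2]>70);q=P[m]
    g=least_squares(lambda a:q@np.array([a[0],a[1],1])-a[2],[0,0,q[:,2].mean()],loss='soft_l1',f_scale=.002)
    nn=np.array([g.x[0],g.x[1],1]);nn/=np.linalg.norm(nn); i=np.abs(g.fun)<.004
    print(n,tag,m.sum(),i.sum(),'normal',nn,'tilt',np.degrees(np.arccos(nn[2])),'ext',q[i].min(0),q[i].max(0)); return nn,g.x,q[i],d
E
python3 - <<'E'
from lid import *
d,w=rel(np.array([.49,.013,.096])+frame(-55,50,-1)[:,2]*.012,frame(-55,50,-1))
s=manip.read_state();Rm=R.from_rotvec(s['eef_rot']).as_matrix();T=s['tcp_pos']
for n in('scene','top'):
    nn,g,q,D=fit(n,(T+[-.11,-.11,-.03],T+[.11,.11,.02]),'held'); print('in tool',Rm.T@nn,'tcp above face',T@nn-g[2]*nn[2])
    cv2.imwrite(f'pics/{n}5.png',cv2.resize(D['img'][...,::-1],(784,588)))
E
```

```text
t 8.33 tcp [ 0.452 -0.122  0.241] q [-0.99   0.215  1.924  0.908  1.457 -0.621] F [-0.208 -0.347 -2.149] w 0.0271
shift [-0.443 -0.579  2.002] turn [ 0.001  0.001 -0.001]
scene held 1378 1318 normal [0.009 0.005 1.   ] tilt 0.5998640812557177 ext [ 0.375 -0.201  0.227] [ 0.525 -0.054  0.236]
in tool [ 0.823  0.004 -0.568] tcp above face 0.008944380859815498
top held 1728 1526 normal [0.006 0.008 1.   ] tilt 0.5616731745419463 ext [ 0.37  -0.195  0.229] [ 0.519 -0.052  0.238]
in tool [ 0.823 -0.001 -0.568] tcp above face 0.006936918668952519
```

View pics/scene5.png

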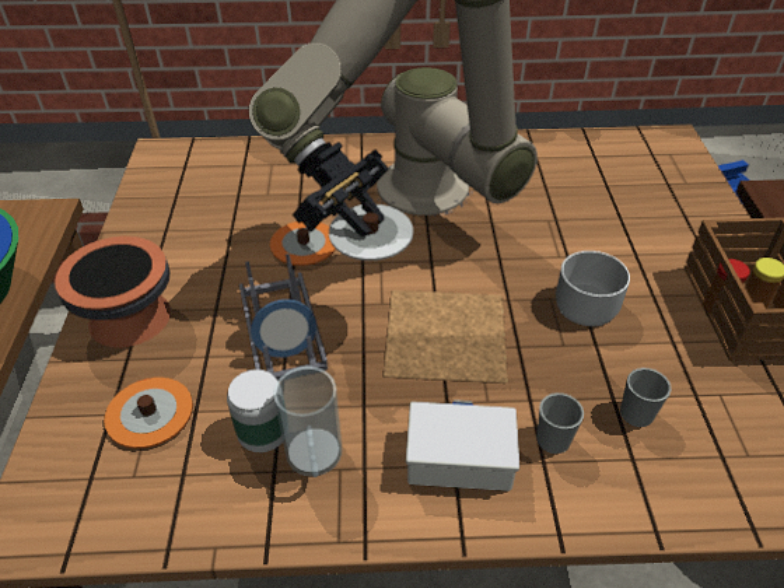

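The scene shows the lid held level at (372,230), tilt 0.6°, its top face 8 mm below the TCP. The face on the mat should be at 17 mm, so the TCP ends near z = 0.025.

```bash
python3 - <<'E'
from go import *
F=frame(-55,50,-1); rel([.473,-.055,.17],F);print((F.T@(np.array([.4945,.0165,.10])-[.473,-.055,.17]))/.1, (F.T@[0,0,-.01])/.1)
E
```

```text
t 8.43 tcp [ 0.452 -0.122  0.241] q [-0.989  0.214  1.923  0.908  1.458 -0.621] F [ 0.066 -0.877 -2.806] w 0.0273
shift [-0.207 -0.27   0.941] turn [ 0.001  0.001 -0.   ]
[-0.18  -0.295  0.963] [-0.082  0.     0.057]
```

>>> step_arm:
  plan:
    - [-0.04,-0.05,0.19,0,0,0,1]
    - [-0.08,-0.11,0.4,0,0,0,1]
    - [-0.13,-0.17,0.6,0,0,0,1]
    - [-0.17,-0.22,0.8,0,0,0,1]
    - [-0.21,-0.27,0.94,0,0,0,1]

```text
time_s: 8.85
tcp_pos: [0.473, -0.0538, 0.1693]
eef_rot: [-2.257, -1.052, -1.171]
force: [0.8, -0.1, -2.4]
gripper_width: 0.0273
grip_force: 30.3
```

>>> step_arm:
  plan:
    - [-0.04,-0.06,0.19,0,0,0,1]
    - [-0.07,-0.12,0.4,0,0,0,1]
    - [-0.11,-0.18,0.6,0,0,0,1]
    - [-0.15,-0.24,0.8,0,0,0,1]
    - [-0.18,-0.3,0.96,0,0,0,1]
    - [-0.18,-0.3,0.96,0,0,0,1]

```text
time_s: 9.35
tcp_pos: [0.4932, 0.0187, 0.0986]
eef_rot: [-2.255, -1.052, -1.168]
force: [0.1, 0.7, -2.9]
gripper_width: 0.0273
grip_force: 30.3
```

```bash
python3 - <<'E'
from lid import *
F=frame(-55,50,-1); rel([.4945,.0165,.030],F)
s=manip.read_state();T=s['tcp_pos']
for n in('scene','top'):
    nn,g,q,D=fit(n,(T+[-.11,-.11,-.02],T+[.11,.11,.015]),'held'); print('tcp above face',T@nn-g[2]*nn[2])
E
```

```text
t 9.35 tcp [0.493 0.019 0.099] q [-0.664  0.446  2.127  1.231  1.048 -0.898] F [ 0.142  0.701 -2.93 ] w 0.0273
shift [-0.566  0.025  0.388] turn [-0.001  0.001 -0.   ]
scene held 1329 1255 normal [0.006 0.002 1.   ] tilt 0.3650158255928462 ext [ 0.415 -0.062  0.085] [0.567 0.086 0.094]
tcp above face 0.009118849266100612
top held 1290 1050 normal [0.014 0.009 1.   ] tilt 0.9514365066555397 ext [ 0.413 -0.059  0.087] [0.561 0.088 0.097]
tcp above face 0.0062592710889040615
```

Descending to TCP z = 0.030, then feeling for contact in small steps.

>>> step_arm:
  plan:
    - [-0.1,0,0.07,0,0,0,1]
    - [-0.2,0,0.14,0,0,0,1]
    - [-0.3,0,0.21,0,0,0,1]
    - [-0.4,0,0.27,0,0,0,1]
    - [-0.48,0,0.33,0,0,0,1]
    - [-0.53,0,0.36,0,0,0,1]
    - [-0.56,0,0.38,0,0,0,1]
    - [-0.56,0,0.38,0,0,0,1]

```text
time_s: 10.12
tcp_pos: [0.4935, 0.0148, 0.0325]
eef_rot: [-2.257, -1.051, -1.173]
force: [0.2, 0.3, -2.4]
gripper_width: 0.0271
grip_force: 30.3
```

>>> step_arm:
  plan:
    - [-0.01,0,0.006,0,0,0,1]
    - [-0.02,0,0.012,0,0,0,1]
    - [-0.025,0,0.018,0,0,0,1]
    - [-0.025,0,0.018,0,0,0,1]

```text
time_s: 10.45
tcp_pos: [0.4934, 0.0154, 0.0295]
eef_rot: [-2.257, -1.051, -1.173]
force: [0.2, -0.2, -2.4]
gripper_width: 0.0274
grip_force: 30.3
```

>>> step_arm:
  plan:
    - [-0.008,0,0.006,0,0,0,1]
    - [-0.016,0,0.011,0,0,0,1]
    - [-0.025,0,0.017,0,0,0,1]
    - [-0.025,0,0.017,0,0,0,1]

```text
time_s: 10.78
tcp_pos: [0.4933, 0.0154, 0.0261]
eef_rot: [-2.257, -1.051, -1.173]
force: [-0.2, -0.3, -2.2]
gripper_width: 0.0273
grip_force: 30.3
```

>>> step_arm:
  plan:
    - [-0.008,0,0.006,0,0,0,1]
    - [-0.012,0,0.009,0,0,0,1]
    - [-0.012,0,0.009,0,0,0,1]

```text
time_s: 11.03
tcp_pos: [0.4935, 0.0155, 0.0254]
eef_rot: [-2.255, -1.051, -1.175]
force: [-3.9, -1.6, 6.1]
gripper_width: 0.0275
grip_force: 30.4
```

Contact felt, with Fz going from −2.4 to +6 N. Releasing, then retreating along the tool axis.

>>> step_arm:
  plan:
    - [0,0,0,0,0,0,0]
    - [0,0,0,0,0,0,0]
    - [0,0,0,0,0,0,0]
    - [0,0,0,0,0,0,0]

```text
time_s: 11.37
tcp_pos: [0.4935, 0.0154, 0.025]
eef_rot: [-2.256, -1.051, -1.174]
force: [-0.1, -0.1, 3.5]
gripper_width: 0.0444
grip_force: 1.8
```

>>> step_arm:
  plan:
    - [0.01,0,-0.1,0,0,0,0]
    - [0.01,0,-0.25,0,0,0,0]
    - [0.02,0,-0.45,0,0,0,0]
    - [0.05,0,-0.65,0,0,0,0]
    - [0.1,0,-0.85,0,0,0,0]
    - [0.3,0,-1,0,0,0,0]
    - [0.6,0,-1,0,0,0,0]
    - [0.9,0,-1,0,0,0,0]
    - [0.9,0,-1,0,0,0,0]

```text
time_s: 12.12
tcp_pos: [0.4753, -0.0065, 0.1592]
eef_rot: [-2.256, -1.057, -1.177]
force: [-0.1, 0.2, -0.2]
gripper_width: 0.044
grip_force: 0.0
```

```bash
python3 - <<'E'
from lid import *
for n in('scene','top'):
    nn,g,q,D=fit(n,(np.array([.38,-.1,.006]),np.array([.6,.13,.03])),'mat')
    P=q; a=np.arctan2(P[:,1]-.014,P[:,0]-.49);c=(P.min(0)+P.max(0))/2
    for _ in range(3):
        a=np.degrees(np.arctan2(P[:,1]-c[1],P[:,0]-c[0]));r=np.hypot(P[:,0]-c[0],P[:,1]-c[1])
        b=np.array([P[k][np.argmax(r[k])] for k in[np.where((a>t)&(a<=t+6))[0] for t in range(-180,180,6)] if len(k)>2])
        c=least_squares(lambda x:np.hypot(b[:,0]-x[0],b[:,1]-x[1])-.075,c[:2],loss='soft_l1',f_scale=.001).x
    print('centre',c)
    W=cloud(D).reshape(-1,3);k=np.all((W>[.44,-.05,.03])&(W<[.55,.08,.055]),1);C=D['img'].reshape(-1,3).astype(int);k&=(C[:,0]<130)&(C[:,0]>C[:,2]*1.3)
    w=W[k]
    if len(w): print('knob',len(w),(w.min(0)+w.max(0))/2,w[w[:,2]>.04].mean(0),'top z',np.percentile(w[:,2],90))
    cv2.imwrite(f'pics/{n}6.png',cv2.resize(D['img'][...,::-1],(784,588)))
for sg in(1,-1):
  for Yw in(0,90):
    F=frame(0,Yw,sg);rel([.49,.013,.15],F)
E
```

```text
scene mat 1600 1483 normal [-0.002  0.003  1.   ] tilt 0.19540255274052698 ext [ 0.415 -0.065  0.012] [0.565 0.083 0.02 ]
centre [0.491 0.009]
knob 91 [0.494 0.01  0.04 ] [0.494 0.009 0.045] top z 0.04816886580834756
top mat 1343 1074 normal [0.009 0.006 1.   ] tilt 0.6432094488571319 ext [ 0.413 -0.061  0.013] [0.561 0.086 0.022]
centre [0.487 0.012]
knob 55 [0.486 0.01  0.046] [0.487 0.009 0.047] top z 0.04983807864501553
t 12.22 tcp [ 0.474 -0.007  0.156] q [-0.753  0.291  2.124  1.101  1.157 -0.764] F [-0.149  0.198  0.333] w 0.044
shift [ 0.1   -0.004  0.245] turn [ 0.34  -0.157 -0.655]
t 12.22 tcp [ 0.474 -0.007  0.156] q [-0.753  0.291  2.124  1.101  1.157 -0.764] F [-0.149  0.198  0.333] w 0.044
shift [ 0.1   -0.004  0.245] turn [-0.365 -0.134  0.704]
t 12.22 tcp [ 0.474 -0.007  0.156] q [-0.753  0.291  2.124  1.101  1.157 -0.764] F [-0.149  0.198  0.333] w 0.044
shift [ 0.1   -0.004  0.245] turn [-0.132 -0.285  0.256]
t 12.22 tcp [ 0.474 -0.007  0.156] q [-0.753  0.291  2.124  1.101  1.157 -0.764] F [-0.149  0.198  0.333] w 0.044
shift [ 0.1   -0.004  0.245] turn [ 0.107 -0.291 -0.204]
```

View pics/scene6.png

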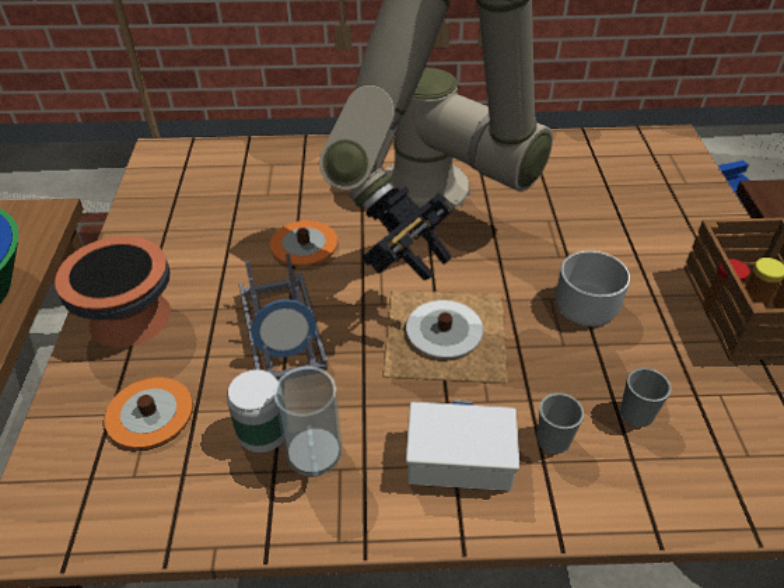

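The lid lies on the mat at (445,330), knob up at (445,322), released and level. Next I go tool-down above the knob.

```bash
python3 - <<'E'
from kin import *
F=frame(0,50,-1);rel([.49,.010,.13],F); s=manip.read_state()
q=s['qpos']
for t in(-40,-25,-10,0): q,r=ik(np.array([.49,.01,.13]),frame(t,50,-1),q);print(q,round(r,4))
for z in(.022,.2): q,r=ik(np.array([.49,.01,z]),F,q);print(q,round(r,4))
for z in(.2,.1): q,r=ik(np.array([.425,.307,z]),F,q);print(q,round(r,4))
E
```

```text
t 12.22 tcp [ 0.474 -0.007  0.156] q [-0.753  0.291  2.124  1.101  1.157 -0.764] F [-0.149  0.198  0.333] w 0.044
shift [-0.077  0.014  0.342] turn [ 0.001 -0.305  0.   ]
[-0.576  0.234  2.083  0.897  0.955 -0.467] 0.0
[-0.441  0.229  1.976  0.55   0.898 -0.083] 0.0
[-0.304  0.275  1.855  0.198  0.953  0.283] 0.0
[-0.22   0.329  1.77   0.     1.042  0.478] 0.0
[-0.22   0.489  1.868 -0.     0.785  0.478] 0.0
[-0.22   0.257  1.671  0.     1.213  0.478] 0.0
[0.401 0.335 1.567 0.    1.239 1.1  ] 0.0
[ 0.401  0.438  1.699 -0.     1.005  1.1  ] 0.0
```

>>> step_arm:
  plan:
    - [-0.08,0.01,0.2,0,-0.305,0,0]
    - [-0.08,0.01,0.2,0,-0.305,0,0]
    - [-0.08,0.01,0.2,0,-0.305,0,0]
    - [-0.08,0.01,0.2,0,-0.305,0,0]
    - [-0.08,0.01,0.34,0,-0.305,0,0]
    - [-0.08,0.01,0.34,0,-0.305,0,0]
    - [-0.08,0.01,0.34,0,-0.305,0,0]
    - [-0.08,0.01,0.34,0,-0.305,0,0]
    - [-0.08,0.01,0.34,0,-0.305,0,0]
    - [-0.08,0.01,0.34,0,-0.305,0,0]

```text
time_s: 13.05
tcp_pos: [0.4891, 0.0101, 0.1282]
eef_rot: [-2.846, -1.327, 0.001]
force: [-1.5, -1.4, -0.1]
gripper_width: 0.0443
grip_force: 0.0
```

```bash
python3 - <<'E'
from go import *
rel([.49,.010,.022],frame(0,50,-1))
E
```

```text
t 13.05 tcp [0.489 0.01  0.128] q [-0.22   0.357  1.749  0.001  1.036  0.478] F [-1.48  -1.361 -0.068] w 0.0443
shift [0.005 0.009 1.062] turn [-0.001 -0.     0.   ]
```

>>> step_arm:
  plan:
    - [0,0.01,0.15,0,0,0,0]
    - [0,0.01,0.35,0,0,0,0]
    - [0,0.01,0.55,0,0,0,0]
    - [0,0.01,0.72,0,0,0,0]
    - [0,0.01,0.86,0,0,0,0]
    - [0,0.01,0.96,0,0,0,0]
    - [0,0.01,1,0,0,0,0]
    - [0,0.01,1,0,0,0,0]

```text
time_s: 13.72
tcp_pos: [0.4897, 0.0084, 0.029]
eef_rot: [-2.849, -1.323, 0.001]
force: [-1.2, 0.1, 0.9]
gripper_width: 0.0437
grip_force: 0.0
```

>>> step_arm:
  plan:
    - [0,0,0.03,0,0,0,0]
    - [0,0,0.05,0,0,0,0]
    - [0,0,0.05,0,0,0,0]

```text
time_s: 13.97
tcp_pos: [0.4905, 0.0089, 0.025]
eef_rot: [2.847, 1.324, 0.001]
force: [-0.3, -0.7, -0.4]
gripper_width: 0.0437
grip_force: 0.0
```

>>> step_arm:
  plan:
    - [0,0,0,0,0,0,1]
    - [0,0,0,0,0,0,1]
    - [0,0,0,0,0,0,1]
    - [0,0,0,0,0,0,1]
    - [0,0,0,0,0,0,1]
    - [0,0,0,0,0,0,1]

```text
time_s: 14.47
tcp_pos: [0.4904, 0.009, 0.025]
eef_rot: [2.847, 1.325, 0.0]
force: [-2.1, 0.9, 4.2]
gripper_width: 0.0273
grip_force: 30.0
```

>>> step_arm:
  plan:
    - [0,0,-0.05,0,0,0,1]
    - [0,0,-0.15,0,0,0,1]
    - [0,0,-0.3,0,0,0,1]
    - [0,0,-0.5,0,0,0,1]
    - [0,0,-0.7,0,0,0,1]
    - [0,0,-0.9,0,0,0,1]
    - [0,0,-1,0,0,0,1]

```text
time_s: 15.05
tcp_pos: [0.4912, 0.0089, 0.1276]
eef_rot: [2.845, 1.323, 0.005]
force: [0.6, -0.8, -1.7]
gripper_width: 0.0271
grip_force: 30.0
```

>>> step_arm:
  plan:
    - [0,0,-0.2,0,0,0,1]
    - [0,0,-0.4,0,0,0,1]
    - [0,0,-0.5,0,0,0,1]
    - [0,0,-0.5,0,0,0,1]

```text
time_s: 15.38
tcp_pos: [0.4911, 0.0089, 0.1766]
eef_rot: [2.845, 1.323, 0.005]
force: [0.6, -0.5, -2.0]
gripper_width: 0.027
grip_force: 30.0
```

```bash
python3 - <<'E'
from go import *
F=frame(0,50,-1);rel([.4254,.3065,.175],F)
E
```

```text
t 15.38 tcp [0.491 0.009 0.177] q [-0.22   0.297  1.691 -0.001  1.149  0.48 ] F [ 0.641 -0.542 -1.982] w 0.027
shift [ 1.853 -2.42   0.006] turn [ 0.002 -0.    -0.001]
```

>>> step_arm:
  plan:
    - [0.1,-0.13,0,0,0,0,1]
    - [0.25,-0.33,0,0,0,0,1]
    - [0.42,-0.55,0,0,0,0,1]
    - [0.62,-0.81,0,0,0,0,1]

```text
time_s: 15.72
tcp_pos: [0.4676, 0.1091, 0.1733]
eef_rot: [2.849, 1.322, -0.002]
force: [0.0, 0.8, -1.9]
gripper_width: 0.0275
grip_force: 30.0
```

>>> step_arm:
  plan:
    - [0.2,-0.26,0,0,0,0,1]
    - [0.4,-0.52,0,0,0,0,1]
    - [0.55,-0.72,0,0,0,0,1]
    - [0.62,-0.81,0,0,0,0,1]

```text
time_s: 16.05
tcp_pos: [0.4448, 0.2106, 0.1732]
eef_rot: [2.846, 1.328, -0.003]
force: [1.3, -0.2, -3.3]
gripper_width: 0.0273
grip_force: 30.0
```

>>> step_arm:
  plan:
    - [0.15,-0.2,0,0,0,0,1]
    - [0.33,-0.43,0,0,0,0,1]
    - [0.48,-0.63,0,0,0,0,1]
    - [0.57,-0.74,0,0,0,0,1]
    - [0.61,-0.8,0,0,0,0,1]
    - [0.61,-0.8,0,0,0,0,1]
    - [0.61,-0.8,0,0,0,0,1]

```text
time_s: 16.63
tcp_pos: [0.4245, 0.3058, 0.1737]
eef_rot: [2.847, 1.324, -0.001]
force: [0.6, -0.1, -2.0]
gripper_width: 0.0272
grip_force: 30.0
```

```bash
cat > chk.py <<'E'
from lid import *
import sys
def centre(P,rad):
    c=(P.min(0)+P.max(0))[:2]/2
    for _ in range(3):
        a=np.degrees(np.arctan2(P[:,1]-c[1],P[:,0]-c[0]));r=np.hypot(P[:,0]-c[0],P[:,1]-c[1])
        b=np.array([P[k][np.argmax(r[k])] for k in[np.where((a>t)&(a<=t+6))[0] for t in range(-180,180,6)] if len(k)>2])
        c=least_squares(lambda x:np.hypot(b[:,0]-x[0],b[:,1]-x[1])-rad,c,loss='soft_l1',f_scale=.001).x
    return c
def run(zlo,zhi):
    for n in('scene','top'):
        nn,g,q,D=fit(n,(np.array([.32,.2,zlo]),np.array([.53,.42,zhi])),'lid'); print('centre',centre(q,.075),'face z',np.median(q[:,2]))
        W=cloud(D).reshape(-1,3);k=np.all((W>[.32,.2,.02])&(W<[.53,.42,.098]),1);w=W[k];print('pot visible',len(w),w.min(0),w.max(0))
        out=cv2.resize(D['img'][...,::-1],(784,588));cv2.imwrite(f'pics/{n}_chk{int(zlo*1000)}.png',out)
E
python3 - <<'E'
from chk import *
F=frame(0,50,-1);rel([.4254,.3065,.175],F); run(.14,.185)
E
```

```text
t 16.63 tcp [0.424 0.306 0.174] q [ 0.401  0.369  1.596 -0.002  1.176  1.102] F [ 0.592 -0.112 -2.004] w 0.0272
shift [ 0.011  0.002 -0.013] turn [ 0.     0.    -0.001]
scene lid 1090 1038 normal [0.002 0.002 1.   ] tilt 0.15970847094267138 ext [0.369 0.232 0.162] [0.501 0.381 0.17 ]
centre [0.425 0.306] face z 0.1663607841168837
pot visible 1427 [0.357 0.241 0.02 ] [0.496 0.372 0.094]
top lid 765 664 normal [-0.004 -0.003  1.   ] tilt 0.27486000631985863 ext [0.35  0.231 0.163] [0.496 0.31  0.172]
centre [0.422 0.307] face z 0.16722498939917496
pot visible 319 [0.355 0.242 0.021] [0.466 0.331 0.097]
```

Lid and pot centres agree within about 1.5 mm in both views (the plug has ±4 mm of play), and the lid is level to 0.3°. Lowering.

>>> step_arm:
  plan:
    - [0.01,0,0.1,0,0,0,1]
    - [0.01,0,0.22,0,0,0,1]
    - [0.01,0,0.34,0,0,0,1]
    - [0.01,0,0.44,0,0,0,1]
    - [0.01,0,0.52,0,0,0,1]
    - [0.01,0,0.56,0,0,0,1]
    - [0.01,0,0.6,0,0,0,1]
    - [0.01,0,0.6,0,0,0,1]

```text
time_s: 17.4
tcp_pos: [0.425, 0.307, 0.1138]
eef_rot: [2.847, 1.324, -0.001]
force: [-0.1, -0.4, -2.6]
gripper_width: 0.0274
grip_force: 30.0
```

>>> step_arm:
  plan:
    - [0,0,0.02,0,0,0,1]
    - [0,0,0.04,0,0,0,1]
    - [0,0,0.06,0,0,0,1]
    - [0,0,0.06,0,0,0,1]

```text
time_s: 17.73
tcp_pos: [0.425, 0.3072, 0.1081]
eef_rot: [2.847, 1.324, 0.0]
force: [-0.1, 0.3, -1.9]
gripper_width: 0.0273
grip_force: 30.0
```

>>> step_arm:
  plan:
    - [0,0,0.015,0,0,0,1]
    - [0,0,0.03,0,0,0,1]
    - [0,0,0.04,0,0,0,1]
    - [0,0,0.04,0,0,0,1]

```text
time_s: 18.07
tcp_pos: [0.425, 0.3071, 0.1041]
eef_rot: [2.847, 1.324, -0.0]
force: [0.1, -0.1, -2.5]
gripper_width: 0.0271
grip_force: 30.0
```

>>> step_arm:
  plan:
    - [0,0,0.008,0,0,0,1]
    - [0,0,0.015,0,0,0,1]
    - [0,0,0.015,0,0,0,1]

```text
time_s: 18.32
tcp_pos: [0.4252, 0.3072, 0.1031]
eef_rot: [2.847, 1.324, 0.001]
force: [-1.8, -0.8, 1.4]
gripper_width: 0.0272
grip_force: 30.0
```

Contact came at z = 0.1031, as predicted for the seated lid. Releasing the knob and rising straight up.

>>> step_arm:
  plan:
    - [0,0,0.004,0,0,0,1]
    - [0,0,0.004,0,0,0,1]
    - [0,0,0.002,0,0,0,0]
    - [0,0,0,0,0,0,0]
    - [0,0,0,0,0,0,0]
    - [0,0,0,0,0,0,0]

```text
time_s: 18.82
tcp_pos: [0.4252, 0.3072, 0.1028]
eef_rot: [2.847, 1.324, 0.001]
force: [0.2, -0.6, -0.0]
gripper_width: 0.0441
grip_force: 0.0
```

>>> step_arm:
  plan:
    - [0,0,-0.1,0,0,0,0]
    - [0,0,-0.25,0,0,0,0]
    - [0,0,-0.5,0,0,0,0]
    - [0,0,-0.75,0,0,0,0]
    - [0,0,-1,0,0,0,0]
    - [0,0,-1,0,0,0,0]

```text
time_s: 19.32
tcp_pos: [0.4266, 0.3081, 0.2082]
eef_rot: [2.847, 1.324, 0.014]
force: [0.2, -0.3, 0.9]
gripper_width: 0.0438
grip_force: 0.0
```

>>> step_arm:
  plan:
    - [-0.4,0,-0.3,0,0,0,0]
    - [-0.8,0.3,-0.3,0,0,0,0]
    - [-1,0.6,-0.3,0,0,0,0]
    - [-1,1,-0.3,0,0,0,0]
    - [-1,1,-0.3,0,0,0,0]

```text
time_s: 19.73
tcp_pos: [0.4395, 0.1625, 0.2335]
eef_rot: [2.848, 1.317, 0.003]
force: [0.4, 0.6, 0.2]
gripper_width: 0.0442
grip_force: 0.0
```

```bash
python3 - <<'E'
from chk import *
run(.075,.115); s=manip.read_state(); print(s['time_s'],s['tcp_pos'],s['force'])
E
```

```text
scene lid 1560 1442 normal [ 0.018 -0.007  1.   ] tilt 1.1191147287376533 ext [0.351 0.232 0.09 ] [0.504 0.38  0.1  ]
centre [0.427 0.306] face z 0.09494907416166964
pot visible 2144 [0.348 0.232 0.02 ] [0.504 0.38  0.098]
top lid 257 223 normal [0.005 0.018 1.   ] tilt 1.063425853681491 ext [0.364 0.281 0.092] [0.471 0.383 0.101]
centre [0.421 0.308] face z 0.09600577295335122
pot visible 201 [0.364 0.281 0.09 ] [0.471 0.383 0.098]
19.8333 [0.438 0.165 0.233] [-0.955 -0.363  0.381]
```

View pics/scene_chk75.png

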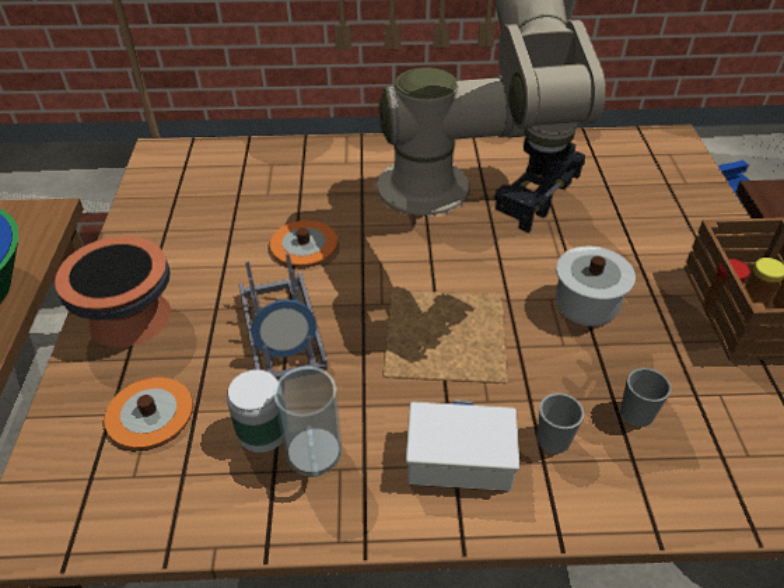

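The lid sits on the pot at (595,270), its face at 95 mm, which is the seated height. Pot and dishes are unmoved, and the gripper is clear.

```bash
python3 -c "
from workcell import manip
print(manip.close_job())"
```

```text
the job is handed in; nothing more can be done
None
```

I took the lid out of the rack, laid it flat on the mat knob up and let go, then picked it up by its knob and set it on the pot, where it is seated and released. Robot time was about 20 s, and the job is handed in.

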